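Shut the loaded slide hybridiser and hold its control slide to the code reader

ROBOT

A 6-joint arm with a two-finger parallel gripper is mounted at the origin on the work surface. World frame = base frame: x ahead of the robot, y to its left, z up, the work surface at z = 0. Lengths are in mm, angles in rad, forces in N, time in s.
With the tool pointing down it reaches from about 275 to 750 mm from the base axis. Payload 10.2 kg.
Tool frame: the origin (TCP) lies midway between the tips of the shut fingers; the grasp point (between the pads) lies 19 mm behind it; z points along the fingers, y is the direction in which the jaws open and shut (so a half turn about z gives the same grasp; the last joint's range is limited). The gripper opens to 85 mm and grips with 20 to 120 N. Pads are 22 mm wide; open, the fingers measure 114 mm over their backs; the gripper's body (76 mm by 85 mm) begins 54 mm behind the grasp point. The pads swing forward as they close: fully open they stand 13 mm farther back than shut.
Start: joints at [-1.485, 0.313, 1.498, -0, 1.331, -0.223], TCP at [159.543, -500.177, 231.294] pointing down, gripper open.
Joint ranges: [-2.94, 2.94], [-0.97, 2.17], [0.19, 2.56], [-1.23, 4.37], [0.02, 3.11], [-2.88, 2.88]. Speed limits (rad/s): [2.39, 2.39, 3.01, 3.14, 3.14, 3.14].

INTERFACE

Orientations are given as a unit quaternion [w, x, y, z].
In Python, from rig import sense, optics, ctrl gives the robot as it stands.
- The arm moves only by the tool play_rows, never from a script. Its argument "plan" is a list of rows, each a list of 7 numbers: the shift along the world's x, y, z in mm, then the turn, a rotation vector about the world's x, y, z in rad, then the opening, from -1 (shut) to 1 (fully open), so that 0 is half open. A call has 1 to 5 rows; each row shifts and turns the pose as measured when the row begins; what a row does not reach is not made up. A row lasts 1/12 s, in which the tool goes at most 41.7 mm and 7.16 degrees, less where a joint would pass 70% of its speed; a pose out of reach is approached as far as the arm can. A call is refused whole if a number of a shift passes 41.7 or a number of a turn 0.125, either way. A call with a gripper value outside its range is refused whole. The fingers move at their own pace and stop on an object; "grip_force" is the grip in N (left out, the last holds). Time passes only in rows, so rows that do not move let the fingers close. It gives the time, the measured TCP pose, the force and the opening at its end, in the units of the state.
- sense(): the state, without advancing time (a new reading comes with each control period).
- optics.capture(name): name is "scene" or "top" or "wrist"; returns a dict with "img" (480x640x3 uint8, blue, green, red), "fx", "fy", "cx", "cy" (pixels), "world_to_cam" (4x4, takes a point from world to camera coordinates). Camera axes: x right, y up, looking along -z (the intrinsics and any distortion apply to the point x, -y, -z); pixel columns grow to the right and rows downward; lengths in mm; the calibration is good to about 2 mm. A picture is of the moment at which its call begins. There is no depth.
- ctrl.finish_job(): hands the job in, once; it reports no verdict.
The state is a dict: "time_s": time; "joints": joint angles; "dq": joint speeds; "tau": joint torques, N m; "eef_pos": TCP position; "ee_rot": TCP orientation; "force": force on the tool from outside, world axes, zero at the start; "wrist_torque": the same for the moment, N m; "grip_width": opening from 0.0 (shut) to 1.0 (fully open).
Only numpy, scipy, OpenCV 4.12 (cv2) and the standard library are available. Lean on these libraries where they do the work, as an engineer would, in place of code of your own. Each camera call takes 0.05 s, during which the arm holds its last target. There are 200 camera calls.

TASK

The slide hybridiser on the left is loaded: ease its lid fully shut without letting it slam, so that the run can begin. Then book the run in with its control slide, the one on the blue mat whose white frosted end has a small notch cut out of one corner: pick it up by the clear part, keeping the fingers off the frosted end, and disturb nothing else on the bench. Finish while still holding it still at the code reader, label up and level, frosted end pointing to the reader and about 10 cm above the bench over the middle of the target square on the reader's base.

Things in the scene. Friction and masses are not known exactly. Their poses are not given: they have to be found in the camera images.
- lid (a joint): Angle of the hybridiser's teal lid: 0 is fully shut (lid level), it grows as the lid opens upward; it starts at 0.65 to 1.05. The lid has a friction hinge and stays wherever it is left; pushing it down needs only about 2 to 5 N at its tab. It stops by itself at 0.
- lid_hinge (a point): Point on the lid's hinge axis, mid-width, at the lid's rear edge, 100 mm above the bench. Its y lies along the hinge axis at every lid angle; with the lid shut x is level, pointing from the machine's front to its back, and z is up; x and z turn with the lid.
- hybridiser: The slide hybridiser: white box 320 mm deep (x), 270 mm wide (y), 85 mm high under its teal lid (117 mm with the lid shut), fixed on the left of the bench; origin at the centre of its underside, front (-x) with a sloping teal key panel towards the robot. The lid is 252 mm wide and its heated plate carries twelve loaded slides.
- lid_tab (a point): Middle of the upper (outer) face of the grey finger tab on the lid's front edge: 216 mm in front of the hinge axis (-x of lid_hinge) and 10 mm above it (+z of lid_hinge), turning with the lid. The tab is 24 mm front to back, 90 mm wide, 10 mm thick. The lid's flat top lies 7 mm above the tab's upper face, starting 11 mm behind this point. Press the tab from above and follow it down.
- slide_center (a point): Centre (half-way up) of the control slide: flat, 76 mm long (x), 26 wide (y), 6 thick (z), 20 to 25 g, lying label up on the mat; clear but for a white frosted end, 18 to 38 mm from the centre along +x, with a black square code on its upper (+z) face. The 2 mm high frame of wells on the clear part is only seen and gives no hold: grip the long edges.
- slide_label (a point): Middle of the upper face of the control slide's frosted end: 28 mm from the slide's centre along its +x.
- slide_notch (a point): Middle of the notch: a 6 mm square cut out of the control slide's corner on the +x, +y side, upper face level.
- slide_clear_end (a point): A point on the upper face of the clear part, 30 mm from the centre along -x, 8 mm from the plain end.
- slide: The control slide itself, origin at the centre of its underside, axes as slide_center.
- mat: Blue bench mat, 190 mm (x) by 320 mm (y), 2 mm thick, flat and fixed; origin at the centre of its underside. Two slides lie on it.
- reader: Code reader, fixed: black base plate 250 x 110 x 6 mm, steel post near its rear end, grey head on the post. Origin on the bench under the centre of the target square; +x points to the post, 175 mm away, so a slide pointing to the reader points along +x (roughly away from the robot). Head: 80 to 175 mm along +x, 165 to 260 mm high, 40 mm to each side; it looks forward and down over the square.
- reader_target (a point): Centre of the white target square (60 mm, red cross) near the front end of the reader's base plate, 6 mm above the bench; axes as the reader's. The frosted end is to be held about 100 mm above the bench over this point.
- old_slide: Another slide on the mat, same size, with an orange end and no notch; origin at the centre of its underside, +x to the orange end. Leave it alone.
- tube_rack: Orange tube rack, 56 mm (x) by 150 mm (y), 50 mm high with its tubes, loose behind the mat; origin under its centre. Leave it alone.
- coverslip_box: White and blue coverslip box, 56 by 56 mm, 20 mm high, loose; origin under its centre. Leave it alone.
- slide_mailer: Pale green slide mailer, 84 mm (x) by 36 mm, 20 mm high, loose; origin under its centre. Leave it alone.
- marker: White marker pen with black cap, 130 mm long (x), 14 mm thick, lying loose; origin under its middle. Leave it alone.
- tip_box: Blue pipette-tip box, 85 mm (x) by 120 mm (y), 66 mm high, loose; origin under its centre. Leave it alone.
- reagent_bottle: White reagent bottle with red cap, 56 mm across, 93 mm high, loose; origin under its centre. Leave it alone.

How it is judged (in metres and radians):
On the way, in this order (a step that is already met when the one before it is completed fails the run):
1. the hybridiser's lid is fully shut (value of joint lid below 0.03 rad), for 0.2 s.
2. the control slide is lifted clear of the mat in the fingers (height (world z) of slide_center above 0.03 m and contact force between the fingers and slide above 0.3 N), for 0.2 s.
At the end, for the whole second after the job is handed in: Lid shut (below 0.03 rad); control slide held still in the fingers, touching nothing else: middle of its frosted end within 25 mm of the target square's centre sideways, 70 to 130 mm above the bench; label up within 15 degrees of level; frosted end towards the reader within 25 degrees (value of joint lid below 0.03 rad and horizontal distance between slide_label and reader_target below 0.025 m and height (world z) of slide_label between 0.07 and 0.13 m and angle between slide_center's own z axis and vertical below 0.26 rad and angle between the x axis of slide_center and the x axis of reader, either way round below 0.44 rad and x of slide_clear_end in the frame of reader below -0.01 m and contact force between the fingers and slide above 0.3 N and contact force between slide and reader below 0.1 N and linear speed of slide below 0.02 m/s); the arm keeps its last pose, push and grip.
It fails at once if the lid is slammed (faster than 2 rad/s) (velocity of joint lid below -2 rad/s).
It fails at once if the fingers grip or touch the frosted end of the control slide (contact force between the fingers and slide_c1 above 0.3 N or contact force between the fingers and slide_c2 above 0.3 N).
It fails at once if the second slide or another loose thing on the bench is moved more than 15 mm (distance of any of old_slide, tube_rack, coverslip_box, slide_mailer, marker, tip_box, reagent_bottle from where it was at the start of the episode above 0.015 m).
It also fails if it takes over 56 s, if anything falls off the work surface, if the arm or the gripper's body presses on something with over 40 N, if the wrist force passes 120 N, or if a joint passes its speed limit or range.

## Working session

There is one attempt and no reset: what is moved stays moved. The work goes in short steps, Python scripts to look and compute and a tool call to move; the robot and the scene stay as the last step left them, time stands still between calls to the robot, and variables do not carry over. Pictures are saved under pics/ and viewed, about 8 in all and at most 12, crops included, and the job is handed in when it is done.

Besides the shell and the picture viewer there is one more tool, called after "Emit:" by a JSON object that holds its "op" and its "data", one argument or row to a line. play_rows: Moves the arm, as the interface text tells. Its arguments: {"type":"object","properties":{"plan":{"type":"array"},"grip_force":{"type":"number"}},"required":["plan"]}

```bash
mkdir -p pics; cat > h.py <<'E'
import numpy as np, cv2
from rig import sense, optics, ctrl
def ray(c,u,v):
    M=np.array(c['world_to_cam']);R=M[:3,:3];t=M[:3,3]
    d=R.T@np.array([(u-c['cx'])/c['fx'],-(v-c['cy'])/c['fy'],-1]);return -R.T@t,d
def atz(c,u,v,z):
    o,d=ray(c,u,v);return o+d*(z-o[2])/d[2]
def proj(c,p):
    M=np.array(c['world_to_cam']);q=M[:3,:3]@np.array(p,float)+M[:3,3]
    return np.array([c['cx']+c['fx']*q[0]/-q[2],c['cy']-c['fy']*q[1]/-q[2]])
E
python3 - <<'E'
from h import *
import pickle
for n in('scene','top'):
    c=optics.capture(n);cv2.imwrite(f'pics/{n}0.png',c['img']);pickle.dump(c,open(n+'.pkl','wb'))
    print(n,{k:v for k,v in c.items() if k!='img'})
print(sense())
E
```

```text
scene {'fx': 483.9911410966891, 'fy': 483.9911410966891, 'cx': 321.265209803212, 'cy': 243.4369946367572, 'world_to_cam': array([[ 5.05811939e-01,  8.62619749e-01,  6.43818138e-03,
        -3.06233239e+02],
       [-6.06541952e-01,  3.50329555e-01,  7.13705866e-01,
         2.70725456e+02],
       [ 6.13401290e-01, -3.64905975e-01,  7.00415938e-01,
        -1.51807931e+03],
       [ 0.00000000e+00,  0.00000000e+00,  0.00000000e+00,
         1.00000000e+00]])}
top {'fx': 623.7874809483727, 'fy': 623.7874809483727, 'cx': 320.5460546687931, 'cy': 234.7167562101337, 'world_to_cam': array([[-1.60068007e-02, -9.99820622e-01,  1.01245194e-02,
         2.65886252e+01],
       [ 9.81037468e-01, -1.37483646e-02,  1.93329947e-01,
        -5.72021570e+02],
       [-1.93156072e-01,  1.30271268e-02,  9.81081559e-01,
        -1.29021826e+03],
       [ 0.00000000e+00,  0.00000000e+00,  0.00000000e+00,
         1.00000000e+00]])}
{'time_s': 0.1, 'joints': array([-1.48538186e+00,  3.13396980e-01,  1.49834987e+00,  5.28155605e-06,
        1.33100360e+00, -2.23404660e-01]), 'dq': array([ 0.00020051, -0.00185986, -0.00268004,  0.00077386,  0.0014785 ,
       -0.00173738]), 'tau': array([ 3.59682330e-03, -4.12892747e+01, -2.60142356e+01, -1.85656427e-04,
        3.01711865e-03,  6.24930891e-06]), 'eef_pos': array([ 159.53284144, -499.93691288,  230.79503318]), 'ee_rot': array([-5.77345770e-04,  9.88102442e-01,  1.53796065e-01,  4.24683280e-05]), 'force': array([ 0.09821389, -0.48270351, -0.06590388]), 'wrist_torque': array([0.01871463, 0.00916045, 0.02066358]), 'grip_width': 0.9972863923288965}
```

View pics/scene0.png

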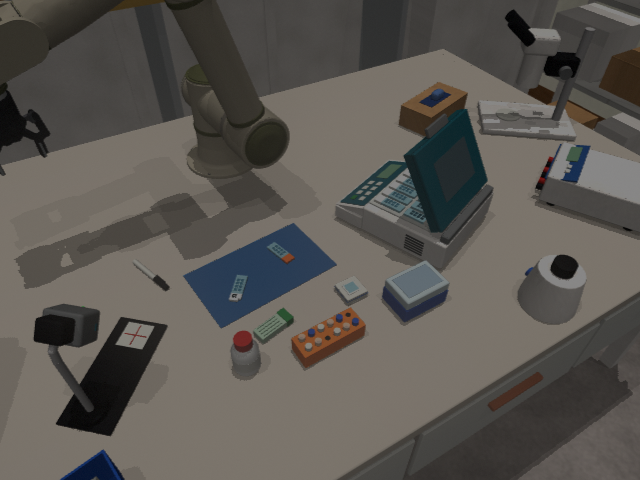

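View pics/top0.png

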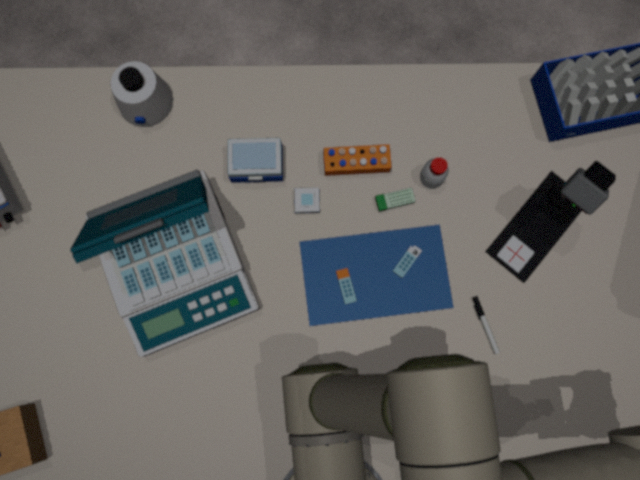

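Both views show the hybridiser on the left with its lid open (top, about (140,220)). The control slide is at top (407,261) with its white end at about (416,251). The old slide is at (346,286), and the target cross is at (515,254). I'll zoom in next.

```bash
python3 - <<'E'
import cv2,numpy as np
t=cv2.imread('pics/top0.png');s=cv2.imread('pics/scene0.png')
def crop(i,x,y,w,h,k):
    o=cv2.resize(i[y:y+h,x:x+w],None,fx=k,fy=k,interpolation=cv2.INTER_CUBIC)
    for a in range(0,w,10): cv2.line(o,(a*k,0),(a*k,3 if a%50 else 9),(0,0,255),1)
    for a in range(0,h,10): cv2.line(o,(0,a*k),(3 if a%50 else 9,a*k),(0,0,255),1)
    return o
A=crop(t,390,240,40,40,10) ; B=crop(t,480,230,60,60,5)
C=crop(t,60,160,200,200,2); D=crop(s,330,100,170,160,2)
o=np.zeros((600,800,3),np.uint8)
C=crop(t,65,165,160,120,5)
cv2.imwrite('pics/lid.png',C)
D=crop(s,330,100,170,160,3)[:480,:]
o[:400,:400]=A;o[:300,400:700]=B;cv2.imwrite('pics/slide.png',o[:400,:700])
cv2.imwrite('pics/lids.png',D)
E
```

```text
(no output)
```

View pics/lid.png

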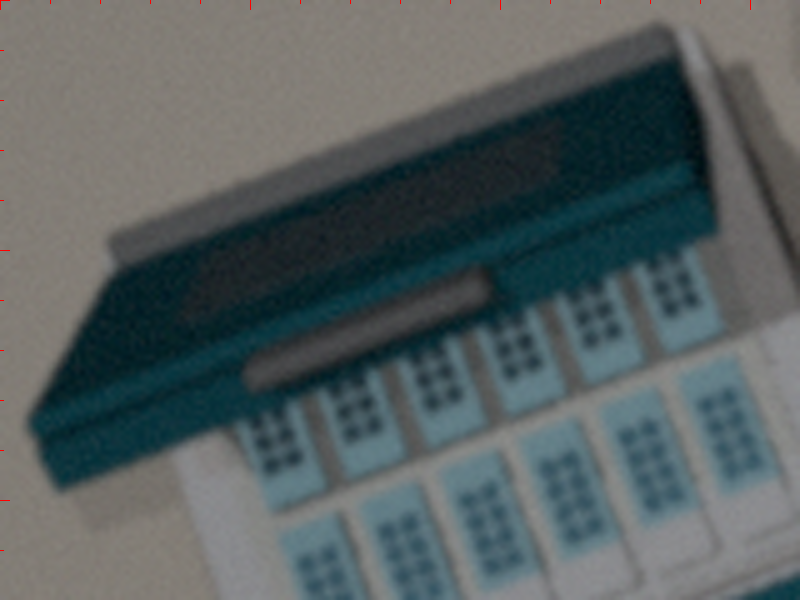

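View pics/slide.png

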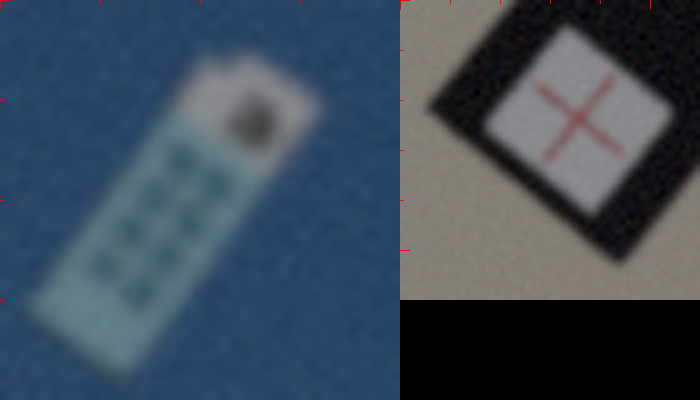

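View pics/lids.png

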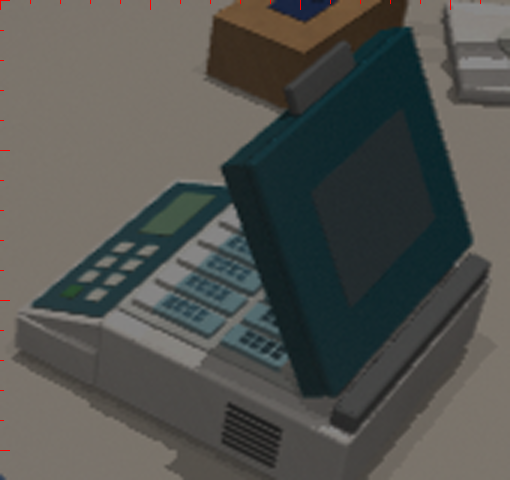

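```bash
cat > fit.py <<'E'
from h import *
import pickle
from scipy.optimize import least_squares
T=pickle.load(open('top.pkl','rb'));S=pickle.load(open('scene.pkl','rb'))
t=lambda a,b:(T,65+a/5,165+b/5); s=lambda a,b:(S,330+a/3,100+b/3)
L=[((-205,126,17),t(35,412)),((-205,-126,17),t(692,168)),((-205,126,-15),t(62,490)),((-205,-126,-15),t(717,235)),
((0,-126,17),t(672,62)),((0,126,17),t(118,268)),((-222,45,7),t(248,372)),((-222,-45,7),t(490,285)),
((-205,-126,17),s(258,165)),((-205,-126,-15),s(222,168)),((-205,126,17),s(412,30)),((0,126,17),s(472,243)),((0,-126,17),s(337,390)),((-216,0,10),s(322,78))]
def lw(p,q):
    x,y,w,a=p; q=np.array(q,float)
    # open angle a: -x end goes up
    X=q[0]*np.cos(a)+q[2]*np.sin(a); Z=-q[0]*np.sin(a)+q[2]*np.cos(a)
    return np.array([x+X*np.cos(w)-q[1]*np.sin(w),y+X*np.sin(w)+q[1]*np.cos(w),100+Z])
f=lambda p:np.concatenate([proj(m[0],lw(p,q))-m[1:] for q,m in L])
r=least_squares(f,[600,300,.3,.85],loss='soft_l1')
print('hinge',r.x,'\n',f(r.x).reshape(-1,2).round(1))
p=r.x
for a in [p[3],.6,.4,.2,0]: print('tab',round(a,2),lw([*p[:3],a],(-216,0,10)).round(1))
A=lambda a,b,z:atz(T,390+a/10,240+b/10,z)[:2]
cl=(A(35,312,8)+A(125,378,8))/2; fr=A(320,108,8); 
c1,c2=A(35,312,8),A(125,378,8)
print('clear corners',c1,c2,np.linalg.norm(c1-c2),'frost corner',fr,np.linalg.norm(fr-c2))
d=(fr-c2)/np.linalg.norm(fr-c2);ctr=(c1+fr)/2
print('centre diag',ctr,'yaw',np.arctan2(d[1],d[0]),'centre from clear',cl+38*d)
B=lambda a,b:atz(T,480+(a-400)/5,230+b/5,6)[:2]
q=[B(*k) for k in((570,25),(675,112),(595,215),(483,128))]
print('target',B(580,118),np.mean(q,0),'dirs',q[0]-q[3],q[1]-q[2],'yaw',np.arctan2(*(q[0]-q[3]+q[1]-q[2])[::-1]))
E
python3 fit.py
```

```text
hinge [6.35535269e+02 3.80149736e+02 3.76874000e-01 1.04962357e+00] 
 [[-2.8  1.3]
 [-0.1 -2.5]
 [ 0.1  1.4]
 [ 1.8  0. ]
 [ 1.7 -3.3]
 [-1.7 -0. ]
 [-0.3 -0.1]
 [-0.3 -1.7]
 [-1.7 -1.3]
 [-1.8 -0.6]
 [-0.4 -2.4]
 [ 0.8  1.3]
 [-0.3  4.6]
 [ 0.9 -0.8]]
tab 1.05 [543.6 343.8 292.3]
tab 0.6 [475.  316.6 230.2]
tab 0.4 [454.2 308.4 193.3]
tab 0.2 [440.5 303.  152.7]
tab 0 [434.7 300.7 110. ]
clear corners [ 497.21357938 -142.74165951] [ 482.24227184 -162.07315022] 24.450901465967274 frost corner [ 542.05993    -208.08113204] 75.46447256263207
centre diag [ 519.63675469 -175.41139578] yaw -0.6556367934027274 centre from clear [ 519.84900024 -175.57464171]
target [ 533.05697317 -418.35280338] [ 532.27736071 -418.63021567] dirs [ 46.23860522 -42.50181119] [ 45.77719127 -39.46475253] yaw -0.7277022016773005
```

Emit:
{"op": "play_rows", "data": {
  "plan": [
    [18,26,14,0,0,0,-1],
    [20,28,16,0,0,0,-1],
    [20,28,16,0,0,0,-1],
    [20,28,16,0,0,0,-1],
    [20,28,16,0,0,0,-1]
  ],
  "grip_force": 30
}}

```text
time_s: 0.52
eef_pos: [256.2, -358.2, 305.2]
ee_rot: [-0.007, 0.989, 0.149, -0.001]
force: [1.0, 0.0, -0.3]
grip_width: 0.3
```

Emit:
{"op": "play_rows", "data": {
  "plan": [
    [20,32,8,0,0,0,-1],
    [20,32,8,0,0,0,-1],
    [20,32,8,0,0,0,-1],
    [20,32,8,0,0,0,-1],
    [20,32,8,0,0,0,-1]
  ]
}}

```text
time_s: 0.93
eef_pos: [358.7, -190.0, 348.1]
ee_rot: [-0.006, 0.989, 0.148, -0.0]
force: [0.8, -0.6, 0.4]
grip_width: -0.001
```

Emit:
{"op": "play_rows", "data": {
  "plan": [
    [20,32,0,0,0,0,-1],
    [20,32,0,0,0,0,-1],
    [20,32,0,0,0,0,-1],
    [20,32,0,0,0,0,-1],
    [20,32,0,0,0,0,-1]
  ]
}}

```text
time_s: 1.35
eef_pos: [461.5, -20.3, 349.8]
ee_rot: [-0.005, 0.989, 0.148, 0.001]
force: [1.4, -0.1, -0.1]
grip_width: 0.001
```

Emit:
{"op": "play_rows", "data": {
  "plan": [
    [10,36,0,0,0,0,-1],
    [10,36,0,0,0,0,-1],
    [10,36,0,0,0,0,-1],
    [10,36,0,0,0,0,-1],
    [10,36,0,0,0,0,-1]
  ]
}}

```text
time_s: 1.77
eef_pos: [513.2, 169.8, 347.7]
ee_rot: [-0.005, 0.989, 0.148, -0.001]
force: [0.8, -0.6, -0.1]
grip_width: 0.002
```

Emit:
{"op": "play_rows", "data": {
  "plan": [
    [10,36,0,0,0,0,-1],
    [10,36,0,0,0,0,-1],
    [10,36,0,0,0,0,-1],
    [10,36,0,0,0,0,-1],
    [10,36,0,0,0,0,-1]
  ]
}}

```text
time_s: 2.18
eef_pos: [562.7, 360.1, 345.7]
ee_rot: [-0.004, 0.989, 0.148, -0.002]
force: [1.1, 0.2, 1.0]
grip_width: -0.005
```

```bash
cat > cap.py <<'E'
from h import *
import sys
# cap.py out  name:x,y,w,h,k ...
im=[]
for a in sys.argv[2:]:
    n,b=a.split(':');x,y,w,h,k=map(int,b.split(','))
    c=optics.capture(n);o=cv2.resize(c['img'][y:y+h,x:x+w],None,fx=k,fy=k,interpolation=cv2.INTER_CUBIC)
    im.append(o)
H=max(o.shape[0] for o in im)
cv2.imwrite('pics/'+sys.argv[1],np.hstack([cv2.copyMakeBorder(o,0,H-o.shape[0],0,0,0) for o in im]))
print(sense()['eef_pos'],sense()['joints'],sense()['time_s'])
E
python3 cap.py l1.png scene:330,20,140,200,2 top:50,140,220,160,2
```

```text
[562.94700657 362.86564576 342.07734036] [0.39382573 0.64506141 0.71415031 0.01111769 1.78871745 1.66436048] 2.2833
```

View pics/l1.png

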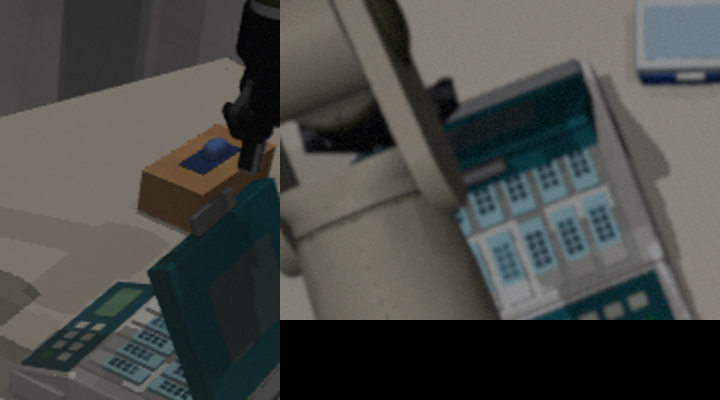

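Emit:
{"op": "play_rows", "data": {
  "plan": [
    [0,-5,-14,0,0,0,-1],
    [2,-4,-14,0,0,0,-1],
    [0,0,-12,0,0,0,-1],
    [0,0,-8,0,0,0,-1],
    [0,0,-6,0,0,0,-1]
  ]
}}

```text
time_s: 2.7
eef_pos: [565.0, 353.9, 284.1]
ee_rot: [-0.004, 0.988, 0.152, -0.005]
force: [0.2, 0.1, 0.7]
grip_width: 0.003
```

```bash
cat > plan.py <<'E'
import numpy as np
w=.377;h=np.array([635.5,380.1])
s,R=203,11
for a in np.arange(1.05,-.01,-.07):
    k=min(1,a/.25)  # contact corner is front corner of the finger while inclined
    X=-s*np.cos(a)+17*np.sin(a)+R*min(1,a/.3);Z=100+s*np.sin(a)+17*np.cos(a)
    print(round(a,2),(h+X*np.array([np.cos(w),np.sin(w)])).round(0),round(Z))
E
python3 plan.py
```

```text
1.05 [566. 352.] 285
0.98 [554. 348.] 278
0.91 [542. 343.] 271
0.84 [532. 339.] 263
0.77 [521. 335.] 254
0.7 [512. 331.] 244
0.63 [503. 327.] 233
0.56 [494. 324.] 222
0.49 [487. 321.] 211
0.42 [480. 318.] 198
0.35 [474. 316.] 186
0.28 [468. 314.] 172
0.21 [461. 311.] 159
0.14 [456. 309.] 145
0.07 [451. 307.] 131
-0.0 [447. 305.] 117
```

Emit:
{"op": "play_rows", "data": {
  "plan": [
    [-3,-1,-5,0,0,0,-1],
    [-8,-3,-6,0,0,0,-1],
    [-8,-3,-6,0,0,0,-1],
    [-8,-3,-6,0,0,0,-1],
    [-8,-3,-6,0,0,0,-1]
  ]
}}

```text
time_s: 3.12
eef_pos: [531.9, 339.9, 257.5]
ee_rot: [-0.006, 0.989, 0.151, 0.001]
force: [3.9, 1.6, 0.4]
grip_width: -0.002
```

Emit:
{"op": "play_rows", "data": {
  "plan": [
    [-7,-3,-7,0,0,0,-1],
    [-7,-3,-7,0,0,0,-1],
    [-7,-3,-7,0,0,0,-1],
    [-7,-3,-8,0,0,0,-1],
    [-7,-2,-8,0,0,0,-1]
  ]
}}

```text
time_s: 3.53
eef_pos: [498.0, 325.8, 224.3]
ee_rot: [-0.009, 0.989, 0.15, 0.01]
force: [2.7, 0.5, 1.5]
grip_width: 0.004
```

Emit:
{"op": "play_rows", "data": {
  "plan": [
    [-5,-2,-9,0,0,0,-1],
    [-5,-2,-9,0,0,0,-1],
    [-5,-2,-9,0,0,0,-1],
    [-5,-2,-9,0,0,0,-1],
    [-5,-2,-9,0,0,0,-1]
  ]
}}

```text
time_s: 3.95
eef_pos: [473.9, 315.6, 182.9]
ee_rot: [-0.011, 0.989, 0.149, 0.017]
force: [2.7, 1.0, 2.1]
grip_width: 0.003
```

```bash
python3 cap.py l2.png scene:320,60,180,200,2 top:50,140,220,200,2
```

```text
[472.84306111 315.14825949 181.84091082] [0.37545507 0.42917848 1.46533469 0.01465356 1.21426619 1.64107321] 4.05
```

View pics/l2.png

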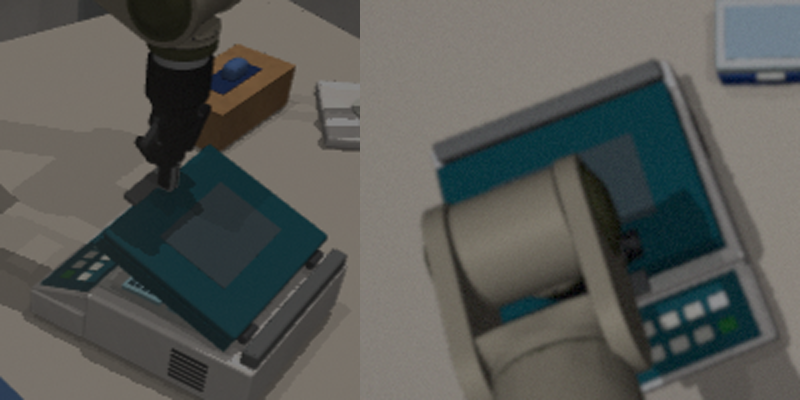

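The picture shows the fingertips on the tab/lid edge, with the lid following down to about 0.35 rad.

Emit:
{"op": "play_rows", "data": {
  "plan": [
    [-4,-2,-9,0,0,0,-1],
    [-4,-2,-9,0,0,0,-1],
    [-4,-1,-9,0,0,0,-1],
    [-4,-1,-9,0,0,0,-1],
    [-3,-1,-9,0,0,0,-1]
  ]
}}

```text
time_s: 4.47
eef_pos: [457.4, 308.6, 140.8]
ee_rot: [-0.012, 0.989, 0.149, 0.021]
force: [1.1, 0.4, 2.4]
grip_width: 0.002
```

Emit:
{"op": "play_rows", "data": {
  "plan": [
    [-2,-1,-7,0,0,0,-1],
    [-2,-1,-7,0,0,0,-1],
    [-2,-1,-6,0,0,0,-1],
    [0,0,-4,0,0,0,-1],
    [0,0,-3,0,0,0,-1]
  ]
}}

```text
time_s: 4.88
eef_pos: [451.6, 305.4, 116.4]
ee_rot: [-0.012, 0.988, 0.149, 0.023]
force: [-21.1, -9.6, 55.9]
grip_width: -0.003
```

Emit:
{"op": "play_rows", "data": {
  "plan": [
    [0,0,1,0,0,0,-1],
    [0,0,0,0,0,0,-1],
    [0,0,0,0,0,0,-1],
    [0,0,10,0,0,0,-1],
    [0,0,25,0,0,0,-1]
  ]
}}

```text
time_s: 5.3
eef_pos: [449.1, 304.1, 150.4]
ee_rot: [-0.011, 0.989, 0.149, 0.018]
force: [-0.5, 1.0, -0.1]
grip_width: 0.002
```

Emit:
{"op": "play_rows", "data": {
  "plan": [
    [0,0,30,0,0,-0.1,0.15],
    [0,-15,30,0,0,-0.1,0.15],
    [5,-30,20,0,0,-0.1,0.15],
    [5,-35,10,0,0,-0.1,0.15],
    [5,-38,0,0,0,-0.1,0.15]
  ]
}}

```text
time_s: 5.72
eef_pos: [462.9, 187.1, 249.0]
ee_rot: [-0.007, 0.994, -0.105, 0.021]
force: [1.1, -0.5, 0.4]
grip_width: 0.57
```

Emit:
{"op": "play_rows", "data": {
  "plan": [
    [5,-39,0,0,0,-0.1,0.15],
    [5,-39,0,0,0,-0.1,0.15],
    [5,-39,0,0,0,-0.1,0.15],
    [5,-39,0,0,0,-0.1,0.15],
    [5,-39,0,0,0,-0.1,0.15]
  ]
}}

```text
time_s: 6.13
eef_pos: [486.8, -16.4, 252.6]
ee_rot: [-0.002, 0.933, -0.359, 0.024]
force: [0.9, 0.2, 0.6]
grip_width: 0.575
```

```bash
cat > st.py <<'E'
from h import *
from scipy.spatial.transform import Rotation as Ro
s=sense();w,x,y,z=s['ee_rot'];M=Ro.from_quat([x,y,z,w]).as_matrix()
print('pos',s['eef_pos'].round(1),'yaw',np.arctan2(M[1,0],M[0,0]).round(3),'zaxis',M[:,2].round(3),'F',s['force'].round(1),'g',s['grip_width'],'t',s['time_s'],s['joints'].round(2))
# world rotvec to reach down with yaw target
import sys
if len(sys.argv)>1:
    p=float(sys.argv[1]);T=np.array([[np.cos(p),np.sin(p),0],[np.sin(p),-np.cos(p),0],[0,0,-1]])
    print('rotvec',Ro.from_matrix(T@M.T).as_rotvec().round(3))
E
python3 st.py -0.656; python3 cap.py l3.png scene:320,60,180,200,2 top:50,140,220,200,2
```

```text
pos [486.8 -16.4 252.6] yaw -0.735 zaxis [ 0.046 -0.014 -0.999] F [0.9 0.2 0.6] g 0.5751141680727329 t 6.1333 [-0.27  0.19  1.6  -0.    1.3   2.03]
rotvec [0.012 0.046 0.078]
[487.39662458 -19.20156914 252.26915578] [-0.27874668  0.18884525  1.60277534 -0.00265194  1.30228823  2.03119109] 6.2333
```

View pics/l3.png

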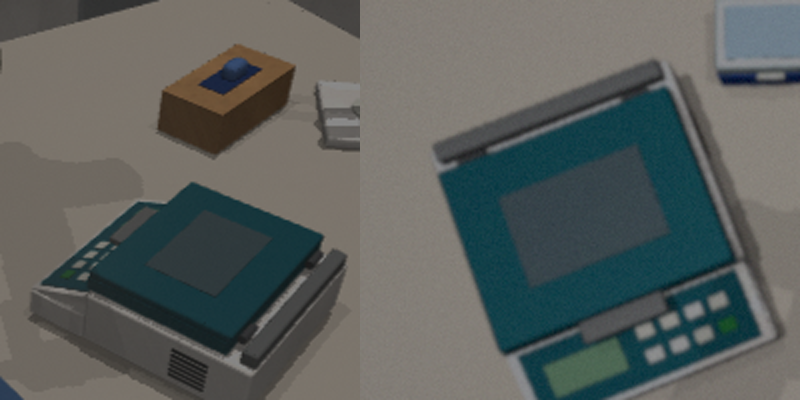

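The picture shows the lid level and shut, seated on the box in both views. Next I move above the slide.

Emit:
{"op": "play_rows", "data": {
  "plan": [
    [5,-33,-20,0.012,0.046,0.078,0.15],
    [5,-33,-30,0,0,0,0.15],
    [5,-33,-30,0,0,0,0.15],
    [5,-33,-30,0,0,0,0.15],
    [3,-17,-30,0,0,0,0.15]
  ]
}}

```text
time_s: 6.65
eef_pos: [512.0, -165.0, 120.9]
ee_rot: [0.0, 0.948, -0.319, 0.006]
force: [1.7, -0.0, 0.9]
grip_width: 0.577
```

```bash
python3 - <<'E'
from h import *
import pickle
c=optics.capture('wrist');pickle.dump(c,open('w.pkl','wb'))
im=c['img'].copy()
d=np.array([.792,-.610,0]);n=np.array([.61,.792,0]);o=np.array([519.7,-175.5,8])
for a,b in((-38,-13),(-38,13),(38,13),(38,-13)):
    print(proj(c,o+a*d+b*n).round(1))
cv2.imwrite('pics/w1.png',im)
E
python3 st.py -0.656
```

```text
[342.5 269.8]
[311.  269.5]
[310.8 175.7]
[345. 176.]
pos [ 509.7 -165.5  114.6] yaw -0.652 zaxis [ 0.003 -0.001 -1.   ] F [-4.2 -0.9 -7.1] g 0.5755898861040998 t 6.7 [-0.53  0.45  1.62  0.    1.06  1.69]
rotvec [ 0.001  0.003 -0.004]
```

View pics/w1.png

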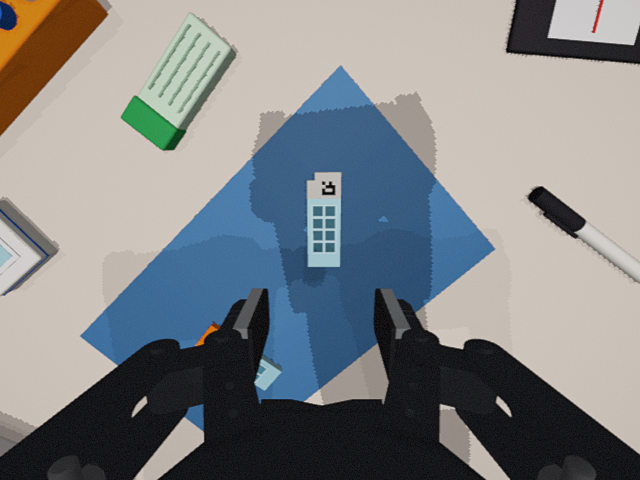

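Emit:
{"op": "play_rows", "data": {
  "plan": [
    [1,-1,-25,0,0,0,0.15],
    [0,-1,-25,0,0,0,0.15],
    [0,0,-25,0,0,0,0.15],
    [0,0,-15,0,0,0,0.15],
    [0,0,-6,0,0,0,0.15]
  ]
}}

```text
time_s: 7.12
eef_pos: [510.3, -166.7, 13.6]
ee_rot: [-0.001, 0.948, -0.32, -0.0]
force: [0.7, 0.1, -0.6]
grip_width: 0.574
```

Emit:
{"op": "play_rows", "data": {
  "plan": [
    [0,0,0,0,0,0,0.15],
    [0,0,0,0,0,0,0.15]
  ]
}}

```text
time_s: 7.28
eef_pos: [510.1, -165.5, 13.0]
ee_rot: [-0.001, 0.948, -0.319, -0.002]
force: [0.3, 0.7, 0.3]
grip_width: 0.571
```

```bash
python3 st.py -0.656
```

```text
pos [ 510.1 -165.5   13. ] yaw -0.649 zaxis [-0.003  0.004 -1.   ] F [0.3 0.7 0.3] g 0.5714432331906291 t 7.2833 [-0.53  0.61  1.68  0.    0.85  1.68]
rotvec [-0.004 -0.002 -0.007]
```

Emit:
{"op": "play_rows", "data": {
  "plan": [
    [0,-1,-5,0,0,0,0.15],
    [0,-1,-4,0,0,0,0.15],
    [0,0,0,0,0,0,0.15],
    [0,0,0,0,0,0,-0.2]
  ]
}}

```text
time_s: 7.62
eef_pos: [512.0, -168.0, 6.6]
ee_rot: [-0.001, 0.948, -0.318, 0.001]
force: [-0.7, 0.1, 0.3]
grip_width: 0.45
```

Emit:
{"op": "play_rows", "data": {
  "plan": [
    [0,0,0,0,0,0,-1],
    [0,0,0,0,0,0,-1],
    [0,0,0,0,0,0,-1],
    [0,0,0,0,0,0,-1],
    [0,0,0,0,0,0,-1]
  ]
}}

```text
time_s: 8.03
eef_pos: [512.5, -168.4, 7.8]
ee_rot: [-0.001, 0.948, -0.318, 0.002]
force: [1.0, -0.6, -0.9]
grip_width: 0.27
```

```bash
python3 st.py -0.656
```

```text
pos [ 512.5 -168.4    7.8] yaw -0.648 zaxis [ 0.004 -0.    -1.   ] F [ 1.  -0.6 -0.9] g 0.2702298996176607 t 8.0333 [-0.54  0.62  1.68  0.    0.84  1.68]
rotvec [ 0.     0.004 -0.008]
```

The grip opening is about right, but the tips are too high (TCP z is 7.8). I'll reopen and go lower.

Emit:
{"op": "play_rows", "data": {
  "plan": [
    [0,0,0,0,0,0,0.1],
    [0,0,0,0,0,0,0.1],
    [-1,0,-3,0,0,0,0.1],
    [0,0,-3,0,0,0,0.1],
    [0,0,0,0,0,0,0.1]
  ]
}}

```text
time_s: 8.45
eef_pos: [511.4, -168.4, 1.3]
ee_rot: [-0.001, 0.948, -0.318, 0.002]
force: [-0.3, -0.0, -0.0]
grip_width: 0.549
```

```bash
python3 st.py -0.656
```

```text
pos [ 511.4 -168.4    1.3] yaw -0.648 zaxis [ 0.004 -0.    -1.   ] F [-0.3 -0.  -0. ] g 0.5491122329190875 t 8.45 [-0.54  0.63  1.69  0.    0.82  1.68]
rotvec [ 0.     0.004 -0.008]
```

Emit:
{"op": "play_rows", "data": {
  "plan": [
    [0,0,1,0,0,0,-0.2],
    [0,0,0,0,0,0,-1],
    [0,0,0,0,0,0,-1],
    [0,0,0,0,0,0,-1],
    [0,0,0,0,0,0,-1]
  ],
  "grip_force": 40
}}

```text
time_s: 8.87
eef_pos: [511.5, -168.4, 2.5]
ee_rot: [-0.001, 0.948, -0.318, 0.002]
force: [0.3, -0.5, -1.1]
grip_width: 0.287
```

Emit:
{"op": "play_rows", "data": {
  "plan": [
    [0,0,0,0,0,0,-1],
    [0,0,0,0,0,0,-1],
    [0,0,6,0,0,0,-1],
    [0,0,8,0,0,0,-1],
    [0,0,10,0,0,0,-1]
  ]
}}

```text
time_s: 9.28
eef_pos: [510.4, -167.8, 26.4]
ee_rot: [-0.001, 0.948, -0.318, 0.0]
force: [-0.1, 0.3, -0.3]
grip_width: 0.286
```

```bash
python3 st.py -0.656; python3 cap.py w2.png wrist:160,80,320,240,2
```

```text
pos [ 510.4 -167.8   26.4] yaw -0.648 zaxis [ 0.001  0.002 -1.   ] F [-0.1  0.3 -0.3] g 0.28565922017315226 t 9.2833 [-0.54  0.59  1.68  0.    0.88  1.68]
rotvec [-0.002  0.001 -0.008]
[ 511.49862911 -168.39795399   28.67217533] [-0.53667194  0.58628764  1.6739118   0.00251838  0.87770371  1.68025449] 9.3333
```

View pics/w2.png

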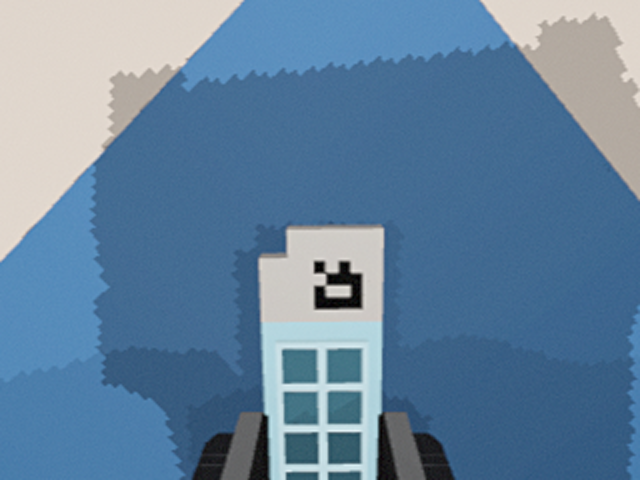

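The slide is held level by the clear part, with the frosted end (notch at upper left) well away from the pads. Next I lift and carry it.

Emit:
{"op": "play_rows", "data": {
  "plan": [
    [0,0,10,0,0,0,-1],
    [0,0,15,0,0,0,-1],
    [0,0,15,0,0,0,-1],
    [0,0,15,0,0,0,-1],
    [0,0,12,0,0,0,-1]
  ]
}}

```text
time_s: 9.75
eef_pos: [510.9, -168.1, 101.4]
ee_rot: [-0.001, 0.948, -0.318, 0.002]
force: [0.2, -1.4, 0.8]
grip_width: 0.288
```

Emit:
{"op": "play_rows", "data": {
  "plan": [
    [0,0,0,0,0,0,-1],
    [0,0,0,0,0,0,-1],
    [0,0,0,0,0,0,-1]
  ]
}}

```text
time_s: 10.0
eef_pos: [512.1, -168.7, 105.5]
ee_rot: [0.0, 0.948, -0.318, 0.005]
force: [-0.3, -0.1, -1.0]
grip_width: 0.289
```

```bash
cat > lab.py <<'E'
from h import *
import subprocess
s=sense();c=optics.capture('wrist');z=s['eef_pos'][2]+5.6
hsv=cv2.cvtColor(c['img'],cv2.COLOR_BGR2HSV)
m=((hsv[...,1]<40)&(hsv[...,2]>120)).astype(np.uint8)
m[:, :285]=0;m[:,360:]=0;m[:185]=0;m[250:]=0
n,l,st,ce=cv2.connectedComponentsWithStats(m);i=1+st[1:,4].argmax()
print(st[i]);x,y,w,h=st[i][:4]
P=[atz(c,u,v,z) for u,v in((x,y+h),(x+w,y+h),(x+w,y))]
lab=(P[0]+P[2])/2;print('label',lab.round(1),'w',np.linalg.norm(P[0]-P[1]),'h',np.linalg.norm(P[1]-P[2]),'yaw',np.arctan2(*(P[2]-P[1])[1::-1]), 'minus tcp',(lab-s['eef_pos']).round(1))
E
python3 lab.py;python3 st.py -0.728
```

```text
[ 289  193   63   49 2324]
label [ 546.9 -193.2  111.1] w 27.134155716904274 h 21.05476680821364 yaw -0.6209709837732217 minus tcp [ 34.7 -24.5   5.6]
pos [ 512.  -168.6  105.2] yaw -0.648 zaxis [ 0.009 -0.003 -1.   ] F [-0.3 -0.8 -0.9] g 0.29030157127355966 t 10.05 [-0.54  0.47  1.62  0.    1.04  1.68]
rotvec [ 0.004  0.009 -0.08 ]
```

Emit:
{"op": "play_rows", "data": {
  "plan": [
    [-1,-20,0,0.004,0.009,-0.04,-1],
    [-2,-30,0,0,0,-0.04,-1],
    [-2,-35,-2,0,0,0,-1],
    [-2,-35,-2,0,0,0,-1],
    [-2,-35,-2,0,0,0,-1]
  ]
}}

```text
time_s: 10.47
eef_pos: [501.6, -321.8, 95.7]
ee_rot: [-0.002, 0.935, -0.353, -0.004]
force: [0.4, 0.6, -0.2]
grip_width: 0.286
```

Emit:
{"op": "play_rows", "data": {
  "plan": [
    [-2,-30,-2,0,0,0,-1],
    [-1,-20,-1,0,0,0,-1],
    [0,-8,0,0,0,0,-1],
    [0,0,0,0,0,0,-1],
    [0,0,0,0,0,0,-1]
  ]
}}

```text
time_s: 10.88
eef_pos: [495.0, -387.0, 87.0]
ee_rot: [-0.003, 0.934, -0.357, -0.007]
force: [0.1, 0.3, 0.0]
grip_width: 0.287
```

```bash
python3 lab.py;python3 st.py -0.728
```

```text
[ 285  185   75   65 3593]
label [ 527.3 -414.9   92.6] w 32.344767300125916 h 27.879724305524284 yaw -0.6928627569129578 minus tcp [ 32.3 -27.9   5.6]
pos [ 495.1 -386.6   87. ] yaw -0.728 zaxis [-0.011  0.012 -1.   ] F [ 0.1  0.9 -0.2] g 0.28373652717040154 t 10.9333 [-0.85  0.68  1.32 -0.    1.16  1.45]
rotvec [-0.012 -0.011  0.   ]
```

Emit:
{"op": "play_rows", "data": {
  "plan": [
    [5,-3,7,-0.012,-0.011,0,-1],
    [0,-1,1,0,0,0,-1],
    [0,0,0,0,0,0,-1],
    [0,0,0,0,0,0,-1],
    [0,0,0,0,0,0,-1]
  ]
}}

```text
time_s: 11.35
eef_pos: [502.4, -386.4, 97.0]
ee_rot: [0.0, 0.935, -0.354, 0.001]
force: [-0.4, 0.5, 0.2]
grip_width: 0.291
```

```bash
python3 st.py -0.728; python3 cap.py f1.png wrist:200,100,240,240,2 scene:70,200,160,240,2
```

```text
pos [ 502.4 -386.4   97. ] yaw -0.723 zaxis [ 0.002 -0.002 -1.   ] F [-0.4  0.5  0.2] g 0.2910155843105173 t 11.35 [-0.84  0.67  1.31  0.    1.16  1.45]
rotvec [ 0.002  0.002 -0.005]
[ 502.28887944 -386.59181671   96.85991362] [-8.40685051e-01  6.70604314e-01  1.30670116e+00  5.00065437e-04
  1.16190461e+00  1.45338627e+00] 11.45
```

View pics/f1.png

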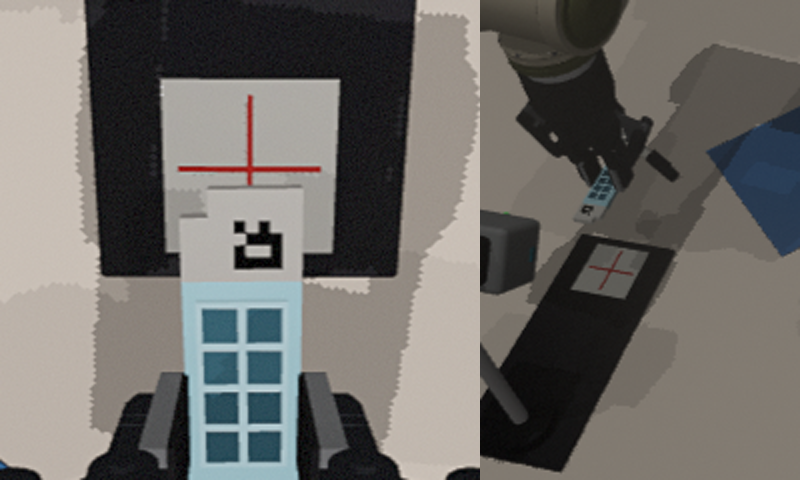

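```bash
python3 - <<'E'
from h import *
c=optics.capture('wrist');
a=atz(c,325,185,6);b=atz(c,321,217.5,102.5)
d=(a-b)[:2];print('target',a,'label',b,'move',d)
s=optics.capture('scene');print('scene target chk',atz(s,70+130/2,200+270/2-0,6),'label',atz(s,70+(588-480)/2,200+210/2,102.5))
E
```

```text
target [ 534.85615391 -417.81913735    6.        ] label [ 534.94184291 -414.24550187  102.5       ] move [-0.085689   -3.57363548]
scene target chk [ 533.70609772 -419.1078659     6.        ] label [ 530.59520115 -414.92302827  102.5       ]
```

Emit:
{"op": "play_rows", "data": {
  "plan": [
    [0,-3,0,0,0,0,-1],
    [0,0,0,0,0,0,-1],
    [0,0,0,0,0,0,-1],
    [0,0,0,0,0,0,-1],
    [0,0,0,0,0,0,-1]
  ]
}}

```text
time_s: 11.97
eef_pos: [501.8, -390.4, 96.3]
ee_rot: [0.0, 0.935, -0.354, 0.001]
force: [-0.0, 1.2, 0.4]
grip_width: 0.29
```

```bash
python3 st.py -0.728; python3 -c "
from h import *
s=sense();print(abs(s['dq']).max());ctrl.finish_job()"; python3 st.py
```

```text
pos [ 501.8 -390.4   96.3] yaw -0.725 zaxis [ 0.001 -0.001 -1.   ] F [-0.   1.2  0.4] g 0.28970516235468585 t 11.9667 [-0.85  0.68  1.3   0.    1.17  1.45]
rotvec [ 0.001  0.001 -0.003]
0.002739087378578499
the job is handed in; nothing more can be done
the job is handed in; nothing more can be done
```

The lid is shut and the control slide is being held at the code reader. I handed the job in at about 12 s of the 56 s allowed; no verdict is reported.

- **Lid:** I pushed it down slowly at the tab and front edge, at about 1 rad/s or less, until it stopped hard. At the stop the push rose to 56 N, from about 3 N while it was moving, and the fingertips were at 116 mm, where a shut lid's top should be 117 mm. Both camera views showed it level. I did not measure the final angle as a number.
- **Slide:** My first try at gripping was too high, at the slide's top face, so I reopened, went about 6 mm lower and gripped it there. The wrist picture shows it held by the clear part with the frosted end free of the fingers. I saw nothing else on the bench get touched, but I did not check the loose items against their starting positions.
- **At the reader:** Before the last 3–4 mm correction, the two cameras put the middle of the frosted end about 4–5 mm from the target centre. By the arm's own reading, that correction left it within about 2 mm, at about 102 mm above the bench. The tool was level, its heading was within 0.01 rad of the reader's, and the arm was still.

The cameras disagreed with each other by 2–4 mm, well inside the 25 mm allowed. The first fit of the lid's position had errors of up to about 5 pixels at the lid's rear corner, so I aimed where such an error would not matter.

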